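Dock the balloon pump on its pin and switch its charger on

TASK

Without lifting the balloon pump off its crate lid, slide it forward until the hole in its foot plate comes over the steel pin and the plate drops flat onto the lower half of the lid. Then turn the charger on by flipping the toggle switch at the end of the lid so that it snaps over to its other side. Keep the pump upright, and leave the glass cup, the tin and the tray of balloon weights undisturbed.

Things in the scene. Friction and masses are not known exactly. Their poses are not given: they have to be found in the camera images.
- dock: Fixed low white crate, 405 mm long (x), 190 mm wide. Its lid is stepped: the raised half (x from -150 to 0 mm) is 60 mm above the table, the lowered half (x from 0 to 255 mm) 50 mm. Origin on the table below the middle of the step; x points along the lid from the raised half to the pin and the switch, z up. The pump slides towards +x.
- pin (a point): Foot of the fixed upright steel pin, on the surface of the lowered half (50 mm above the table), 116 mm beyond the step on the lid's centre line. The pin is 16 mm in diameter and 9 mm tall with a bevelled top, 1 mm lower than the raised half. Axes as the dock's.
- pump_handle (a point): Centre of the grip on top of the loose pink pump: an upright ridge 22 mm thick (x), 74 mm long (y), 48 mm tall. This point is half-way up it, 100 mm above the plate's underside, 24 mm above the top of the pump's body (60 x 84 x 70 mm). Axes: x points along the foot plate from the pump's body to the hole, z up.
- plate_hole (a point): Centre of the 24 mm hole at the underside of the pump's aluminium foot plate (150 mm long in x, 110 wide, 6 thick); 73 mm ahead (+x) of the grip, 42 mm from the plate's front edge, 108 mm from its rear edge. With the hole over the pin and the plate square to the dock, the rear edge is 8 mm past the step and the plate drops 10 mm. Axes as the pump's.
- toggle (a joint): Angle of the switch's steel bat, 0 to 0.9 rad: 0 = off (leaning to the dock's +y), 0.9 = on (leaning to the dock's -y). Its centre is upright, 0.45: let go on either side of that, it snaps to that side by itself and stays there. It takes about 1 N at the tip to move.
- toggle_tip (a point): Ball (18 mm diameter) at the end of the switch's bat, 53 mm from the bat's pivot. The bat is 12 mm thick.
- toggle_pivot (a point): Pivot of the bat, fixed, on top of the switch housing (56 x 70 mm, top 76 mm above the table), on the lid's centre line 218 mm beyond the step. The bat swings in the dock's y-z plane, 0.45 rad to either side of upright. Axes as the dock's.
- cup: Frosted glass hurricane cup, loose, 92 mm across and 120 mm tall, origin at the centre of its underside. Leave alone.
- tin: Round steel tea-light tin with flip-top lid, loose, 93 mm across, 46 mm tall, origin at the centre of its underside. Leave alone.
- weights: White tray, 66 x 292 mm, with a row of four purple balloon weights, 53 mm tall in all, origin at the centre of its underside. Leave alone.
- pump: The whole loose pump, about 0.55 kg, origin at the centre of the underside of its foot plate, 40 mm ahead (+x) of the grip and 33 mm behind the hole. It starts standing on the raised half, the front of its plate overhanging the step, its x within about 15 degrees of the dock's.
Mind the look-alikes: they are no part of the job. What is shaped like the pump but blue is not meant.

How it is judged:
By the outcome, as a careful person would: the job done as asked, in the order asked, and still so for the second after the job is handed in, with the robot touching nothing.
It also fails if it takes over 48 s, if anything falls off the work surface, if the arm or the gripper's body presses on something with over 40 N, if the wrist force passes 120 N, or if a joint passes its speed limit or range.

ROBOT

A 6-joint arm with a two-finger parallel gripper is mounted at the origin on the work surface. World frame = base frame: x ahead of the robot, y to its left, z up, the work surface at z = 0. Lengths are in m, angles in rad, forces in N, time in s.
With the tool pointing down it reaches from about 0.4 to 0.925 m from the base axis. Payload 3.4 kg.
Tool frame: the origin (TCP) lies at the very end of the fingers, on their centre line; the grasp point (between the pads) lies 19 mm behind it (robot.pinch_z is the distance from the TCP to the grasp point, in m); z points along the fingers, y is the line along which they close (so a half turn about z gives the same grasp; the last joint's range is limited). The gripper opens to 85 mm and grips with 20 to 120 N. Pads are 22 mm wide; open, the fingers measure 114 mm over their backs; the gripper's body (76 mm by 85 mm) begins 54 mm behind the grasp point. The pads swing forward as they close: fully open they stand 13 mm farther back than shut.
Start: joints at [1.036, 0.307, 1.506, -0, 1.328, -0.073], TCP at [0.256, 0.515, 0.231] pointing down, gripper open.
Joint ranges: [-3.12, 3.12], [-1.05, 2.28], [0.14, 2.33], [-1.42, 4.57], [0.1, 2.73], [-2.68, 2.68]. Speed limits (rad/s): [2.57, 2.57, 3.14, 3.14, 3.14, 3.14].

INTERFACE

Orientations are given as a 3x3 rotation matrix whose columns are the frame's x, y, z axes.
In Python, from bench import robot gives the robot as it stands. Calls block until the motion is done:
- robot.reach(position, orientation): joint-space move of the TCP to a pose.
- robot.move_straight(position, rotation=None, velocity=0.15): straight line of the TCP; rotation=None keeps the orientation; velocity is the mean speed in m/s.
- robot.move_joints(angles): joint-space move.
- robot.gripper_open() and robot.grasp(): open the fingers fully, or close them until they stop; the grip force is fixed at half the most.
- robot.hold(seconds).
- robot.solve_ik(position, orientation): joint angles nearest the present ones, or None.
- robot.grab_frame(name): name is "scene" or "top"; returns a dict with "frame" (480x640x3 uint8, red, green, blue), "vfov" (degrees; the focal length in pixels is half the picture's height over the tangent of half this angle, whatever the lens; pixels are square), "cx", "cy" (the principal point, pixels), "R" (3x3) and "t" (3): a world point X has camera coordinates R X + t. Camera axes: x right, y down, z forward; pixel columns grow to the right and rows downward; lengths in m; the calibration is good to about 2 mm. A picture is of the moment at which its call begins. There is no depth.
A pose or a line that the arm cannot do raises robot.IKError and nothing moves.
- robot.finish_job(): hands the job in; it is judged then, once.
Readings, each from a call of its own:
- robot.read_clock(): time.
- robot.read_joint_positions(): joint angles.
- robot.read_joint_velocities(): joint speeds.
- robot.read_effort(): joint torques, N m.
- robot.read_tcp_pos(): TCP position.
- robot.read_eef_rot(): TCP orientation.
- robot.read_wrist_force(): force on the tool from outside, world axes, zero at the start.
- robot.read_moment(): the same for the moment, N m.
- robot.read_width(): finger opening in m.
- robot.read_grasp_force(): force on a finger pad.
Only numpy, scipy, OpenCV 4.12 (cv2) and the standard library are available. Lean on these libraries where they do the work, as an engineer would, in place of code of your own. Each camera call takes 0.05 s, during which the arm holds its last target. There are 200 camera calls.

## Working session

There is one attempt and no reset: what is moved stays moved. The work goes in short steps, each a Python script; the robot and the scene stay as the last script left them, time stands still between calls to the robot, and variables do not carry over. Pictures are saved under pics/ and viewed, at most 10 in all, crops included, and the job is handed in when it is done.

```bash
mkdir -p pics; ls; python3 - <<'E'
from bench import robot
import cv2,numpy as np
for n in("scene","top"):
    f=robot.grab_frame(n); cv2.imwrite(f"pics/{n}0.png",cv2.cvtColor(f["frame"],cv2.COLOR_RGB2BGR))
    print(n,f["vfov"],f["cx"],f["cy"],np.round(f["R"],4).tolist(),np.round(f["t"],4).tolist())
print(robot.read_clock())
E
```

```text
pics
scene 49.985047750329244 323.80949197637545 240.59460572286528 [[0.4483, 0.8939, 0.003], [0.7161, -0.3572, -0.5997], [-0.535, 0.271, -0.8002]] [-0.2535, -0.2901, 1.6348]
top 42.63523361006978 326.56548959444217 239.22966710792764 [[0.0085, -1.0, -0.0036], [-0.9897, -0.0079, -0.1427], [0.1427, 0.0048, -0.9898]] [0.0063, 0.5421, 1.52]
0.1
```

View pics/scene0.png

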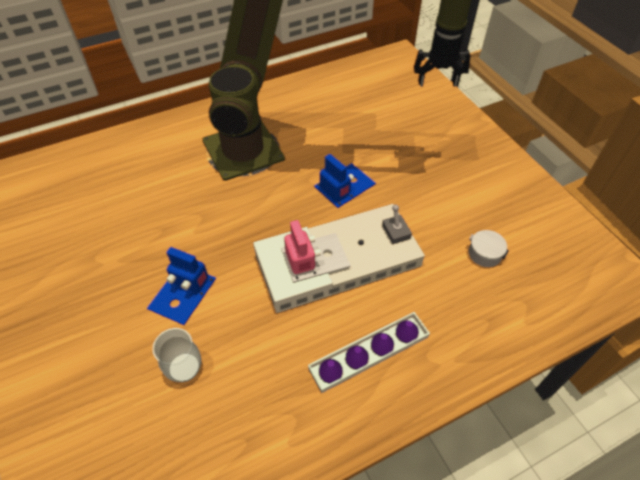

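View pics/top0.png

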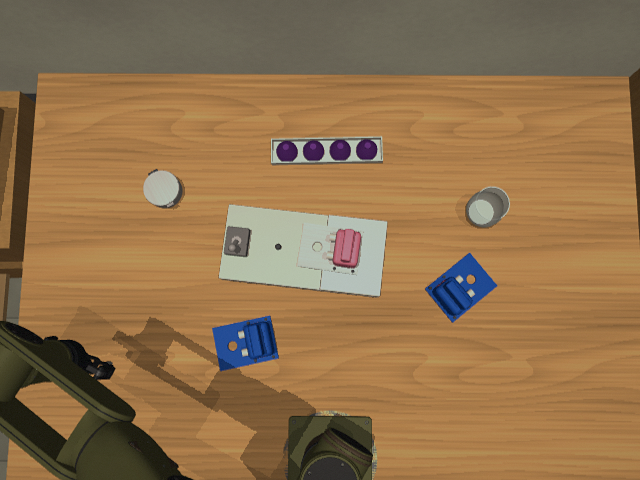

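The pink pump, at top (347,247) and scene (300,248), is the one meant. The two blue look-alikes at top (247,342) and (458,290) are not. The pin is at top (278,246) and the switch at (237,240). I'll confirm with an enlarged crop.

```bash
python3 - <<'E'
import cv2
a=cv2.imread("pics/top0.png")[195:305,210:400]
cv2.imwrite("pics/c1.png",cv2.resize(a,None,fx=4.2,fy=4.2,interpolation=cv2.INTER_CUBIC))
E
```

```text
(no output)
```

View pics/c1.png

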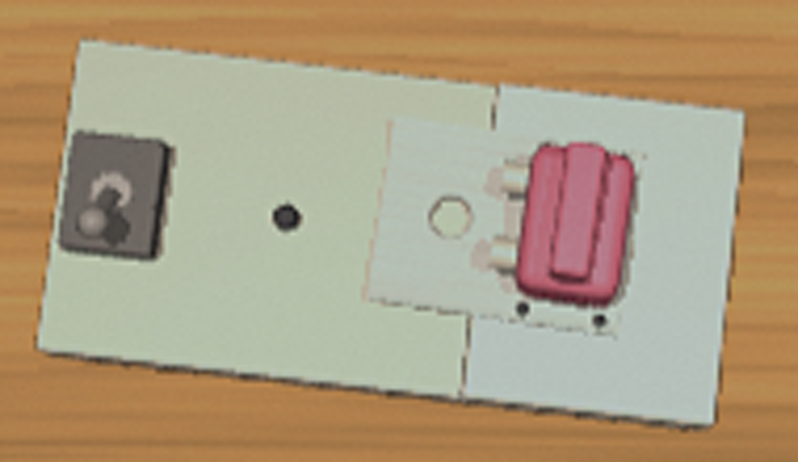

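The crop confirms the pink pump on the raised half: hole at (450,217), grip top from (569,143) to (588,281). The pin is at (287,217), and the switch ball at (93,220) leans towards dock +y, so it is off.

```bash
cat > h.py <<'E'
import numpy as np,cv2
from bench import robot
def ray(f,u,v,z):
    R=np.array(f["R"]);t=np.array(f["t"]);F=240/np.tan(np.radians(f["vfov"]/2))
    d=R.T@np.array([(u-f["cx"])/F,(v-f["cy"])/F,1]);c=-R.T@t
    return c+d*(z-c[2])/d[2]
def proj(f,X):
    F=240/np.tan(np.radians(f["vfov"]/2));p=np.array(f["R"])@X+f["t"]
    return F*p[0]/p[2]+f["cx"],F*p[1]/p[2]+f["cy"]
def snap(n,box,s,name):
    f=robot.grab_frame(n);x0,y0,x1,y1=box
    cv2.imwrite(f"pics/{name}.png",cv2.resize(cv2.cvtColor(f["frame"],4)[y0:y1,x0:x1],None,fx=s,fy=s,interpolation=cv2.INTER_CUBIC));return f
def crop(f,u,v,z,box=(210,195),s=4.2): return ray(f,(u+.5)/s-.5+box[0],(v+.5)/s-.5+box[1],z)
E
python3 - <<'E'
from h import *
f=robot.grab_frame("top")
P=lambda u,v,z:crop(f,u,v,z)
A,B,C,D=P(80,40,.05),P(38,351,.05),P(744,112,.06),P(716,427,.06)
print("corners",A,B,C,D,np.linalg.norm(A-B),np.linalg.norm(C-D))
x=(A+B-C-D)[:2];print("len",np.linalg.norm(x)/2,"yaw long",np.degrees(np.arctan2(x[1],x[0])))
for p,q in((B,A),(D,C)):
    w=(p-q)[:2];print("yaw short",np.degrees(np.arctan2(-w[0],w[1]))+ 0, w)
print("step",P(498,86,.06),P(463,398,.06),"pin",P(287,217,.058))
g=[P(*c,.184) for c in((569,143),(604,147),(588,281),(551,274))]
print("grip",np.mean(g,0), g)
pa,pb=P(390,120,.066),P(366,298,.066)
print("plate front",pa,pb,np.linalg.norm(pa-pb),"hole",P(450,217,.064))
w=(pb-pa);print("pump yaw(front edge)",np.degrees(np.arctan2(-w[0],w[1])),w)
print("ball",P(93,220,.124))
E
```

```text
corners [0.62845221 0.26004254 0.05      ] [0.44006052 0.27912706 0.05      ] [ 0.58570781 -0.14001752  0.06      ] [ 0.39788109 -0.12255873  0.06      ] 0.189355880227916 0.18863638980157119
len 0.4031155084761422 yaw long 83.9535695183686
yaw short 84.21553614598322 [-0.18839169  0.01908452]
yaw short 84.68952364571017 [-0.18782672  0.0174588 ]
step [0.60033911 0.00711103 0.06      ] [0.41365349 0.02618502 0.06      ] pin [0.5204913  0.13206333 0.058     ]
grip [ 0.50845751 -0.03745153  0.184     ] [array([ 0.54602586, -0.03236432,  0.184     ]), array([ 0.54395826, -0.05154845,  0.184     ]), array([ 0.47009077, -0.04301693,  0.184     ]), array([ 0.47375513, -0.02287642,  0.184     ])]
plate front [0.57816315 0.0712141  0.066     ] [0.4716622  0.08385987 0.066     ] 0.10724909910597466 hole [0.52047775 0.03491063 0.064     ]
pump yaw(front edge) 83.22848711670007 [-0.10650096  0.01264577  0.        ]
ball [0.5091767  0.23697147 0.124     ]
```

Everything is measured to about 2 mm: dock yaw about 84°, pump yaw about 82°. I'll grasp the grip ridge across its thickness now.

```bash
cat >> h.py <<'E'
def Rt(yaw,s=1):   # tool down, closing line along heading yaw (deg)
    a=np.radians(yaw);y=s*np.array([np.cos(a),np.sin(a),0]);z=np.array([0,0,-1.]);return np.column_stack([np.cross(y,z),y,z])
def st(m=""):
    print(m,np.round(robot.read_clock(),2),"tcp",np.round(robot.read_tcp_pos(),4),"F",np.round(robot.read_wrist_force(),1),"M",np.round(robot.read_moment(),2),"w",np.round(robot.read_width(),4))
E
python3 - <<'E'
from h import *
q0=robot.read_joint_positions();g=np.array([.5085,-.0375])
c=[(s,robot.solve_ik([*g,.24],Rt(82.2,s))) for s in(1,-1)]
for s,q in c: print(s,None if q is None else np.round(q,2))
s=min((x for x in c if x[1] is not None),key=lambda x:abs(x[1][5]))[0]
R=Rt(82.2,s);print("s",s)
robot.reach([*g,.24],R);st("above")
robot.move_straight([*g,.145],velocity=.12);st("down")
robot.grasp();st("grasp");print(robot.read_grasp_force())
snap("top",(210,195,400,305),4.2,"c2")
E
```

```text
1 [-0.16  0.21  1.62 -0.    1.31 -1.59]
-1 [-0.16  0.21  1.62 -0.    1.31  1.55]
s -1
above 2.33 tcp [ 0.5086 -0.0368  0.24  ] F [ 0.2  0.  -0.4] M [ 0.01  0.01 -0.  ] w 0.0855
down 3.27 tcp [ 0.5091 -0.0375  0.1455] F [ 1.2  0.1 -0.2] M [ 0.01 -0.01  0.07] w 0.0852
grasp 3.87 tcp [ 0.5087 -0.0373  0.1453] F [0.3 1.6 3.3] M [0.13 0.02 0.04] w 0.0214
60.14932930469513
```

View pics/c2.png

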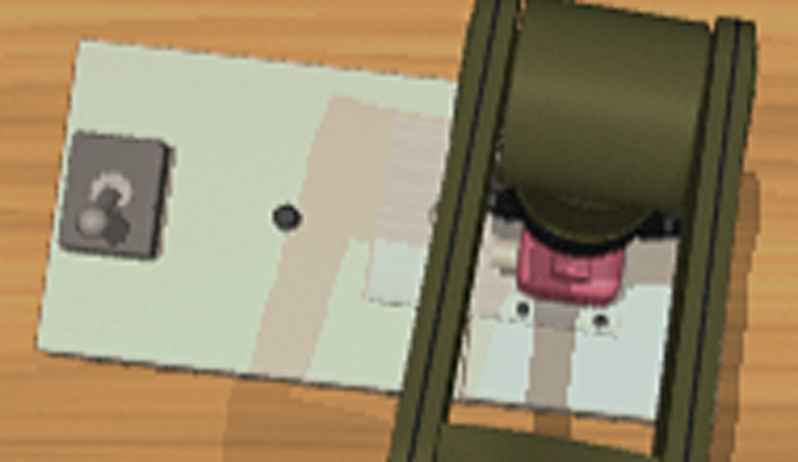

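The grip is held (21 mm opening) and the plate has not moved: its front corner is still at (368,298). I'll slide to about 12 mm short of the pin, squaring the yaw on the way.

```bash
python3 - <<'E'
from h import *
d=np.array([np.cos(np.radians(84.2)),np.sin(np.radians(84.2))])
T=np.array([.5203,.132])-.073*d
p=T-.012*d
robot.move_straight([*p,.1447],Rt(84.2,-1),velocity=.05);st("slid")
f=snap("scene",(240,190,440,310),4,"c3");f2=snap("top",(210,195,400,305),4.2,"c4")
E
```

```text
slid 5.77 tcp [0.5118 0.0474 0.1451] F [-0.4 -4.8  6.7] M [-1.63  0.1   0.07] w 0.0213
```

View pics/c3.png

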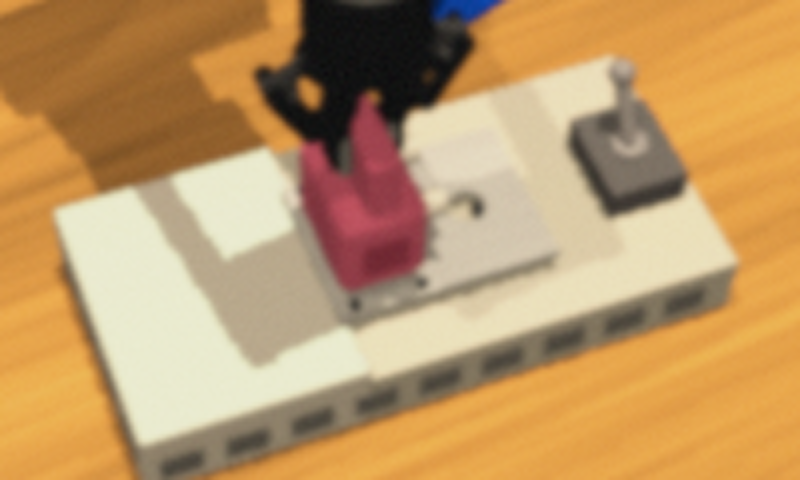

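View pics/c4.png

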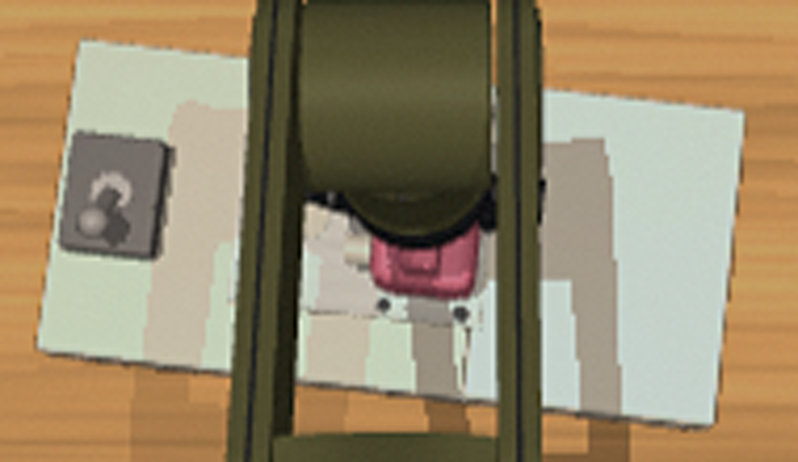

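The plate is level, and the pin shows at the far side of the hole at scene crop (470,205). I'll finish the slide and lower it with force checks.

```bash
python3 - <<'E'
from h import *
d=np.array([np.cos(np.radians(84.2)),np.sin(np.radians(84.2))]);n=np.array([-d[1],d[0]])
pin=np.array([.5203,.132]);T=pin-.073*d
f=robot.grab_frame("top")
for c in((232,303),(478,326)):
    w=crop(f,*c,.066)[:2]-pin;print("plate side dock xy",w@d,w@n)
f=robot.grab_frame("scene")
w=crop(f,555,262,.060,(240,190),4)[:2]-pin;print("scene front corner",w@d,w@n)
R=Rt(84.2,-1)
robot.move_straight([*T,.1447],R,velocity=.03);st("over")
for z in np.arange(.1427,.1335,-.002):
    robot.move_straight([*T,z],R,velocity=.02);st(f"{z:.4f}")
    if abs(robot.read_wrist_force()[2])>18: break
snap("scene",(240,190,440,310),4,"c5")
E
```

```text
plate side dock xy 0.025360360751378565 0.0550856841302733
plate side dock xy -0.12025187400328662 0.052759509805409985
scene front corner 0.022038496177258095 -0.058779647519453165
over 6.52 tcp [0.5118 0.0602 0.1437] F [-0.6 -0.  -4. ] M [-0.08  0.    0.04] w 0.0214
0.1427 6.77 tcp [0.5126 0.0594 0.1423] F [ 0.1  0.  -3.4] M [-0.06  0.05 -0.02] w 0.0214
0.1407 7.02 tcp [0.5128 0.0593 0.1406] F [ 0.2  0.4 -4.3] M [-0.03 -0.03  0.01] w 0.0214
0.1387 7.27 tcp [0.5128 0.0594 0.1386] F [-1.2  0.3 -4.7] M [-0.01 -0.02  0.01] w 0.0214
0.1367 7.52 tcp [0.5128 0.0594 0.1365] F [-0.1  0.1 -3.7] M [-0.03 -0.04  0.  ] w 0.0218
0.1347 7.77 tcp [0.5135 0.0595 0.1353] F [-1.  -0.1  0.6] M [-0.    0.15 -0.07] w 0.0212
```

View pics/c5.png

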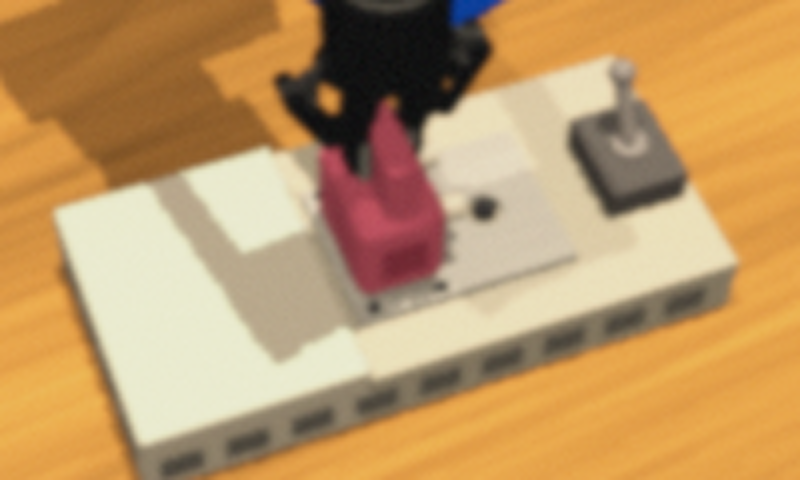

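The pin stands in the hole at crop (484,208) and the plate is on the lower half, since the descent stopped at 10 mm. I'll release, retreat and flip the switch.

```bash
python3 - <<'E'
from h import *
d=np.array([np.cos(np.radians(84.2)),np.sin(np.radians(84.2))]);n=np.array([-d[1],d[0]])
pin=np.array([.5203,.132]);T=pin-.073*d;R=Rt(84.2,-1)
robot.move_straight([*T,.1343],R,velocity=.02);st("press")
robot.gripper_open();st("open")
robot.move_straight([*T,.24],R,velocity=.15)
piv=pin+.102*d;P=lambda y,z:[*(piv+y*n),z]
robot.reach(P(.068,.24),R);robot.grasp();st("closed")
robot.move_straight(P(.068,.110),R,velocity=.12);st("down")
for y in(.045,.03,.018,.006):
    robot.move_straight(P(y,.110),R,velocity=.05);st(f"y{y}")
robot.move_straight(P(.07,.110),R,velocity=.1)
robot.move_straight(P(.07,.24),R,velocity=.15)
robot.reach([.35,.42,.28],R);st("away")
snap("scene",(240,190,440,310),4,"c6");snap("top",(100,100,520,400),1.9,"c7")
E
```

```text
press 8.07 tcp [0.5135 0.0596 0.1353] F [-1.   1.   5.3] M [-0.06  0.34 -0.08] w 0.0215
open 8.71 tcp [0.5129 0.0593 0.1342] F [-0.7  0.5  0.5] M [0.   0.01 0.02] w 0.0856
closed 11.11 tcp [0.463  0.2404 0.24  ] F [ 0.1 -0.1  0. ] M [-0.    0.01 -0.07] w 0.0001
down 12.34 tcp [0.4636 0.2406 0.1106] F [-0.4 -0.2 -0.5] M [-0.05  0.03  0.04] w 0.0
y0.045 12.95 tcp [0.4859 0.2379 0.1098] F [-0.6  0.6  0.9] M [ 0.01 -0.01  0.01] w -0.0001
y0.03 13.4 tcp [0.5013 0.2365 0.1099] F [-1.1  0.3 -0.7] M [0.04 0.   0.06] w 0.0001
y0.018 13.79 tcp [0.5134 0.2353 0.11  ] F [-0.7  0.9 -0.2] M [-0.06 -0.05 -0.  ] w 0.0002
y0.006 14.18 tcp [0.5251 0.234  0.11  ] F [ 0.4 -0.6  0. ] M [-0.03 -0.05 -0.04] w 0.0003
away 16.86 tcp [0.3501 0.4191 0.2792] F [ 0.2 -0.3 -0.7] M [-0.02 -0.04  0.02] w 0.0001
```

View pics/c6.png

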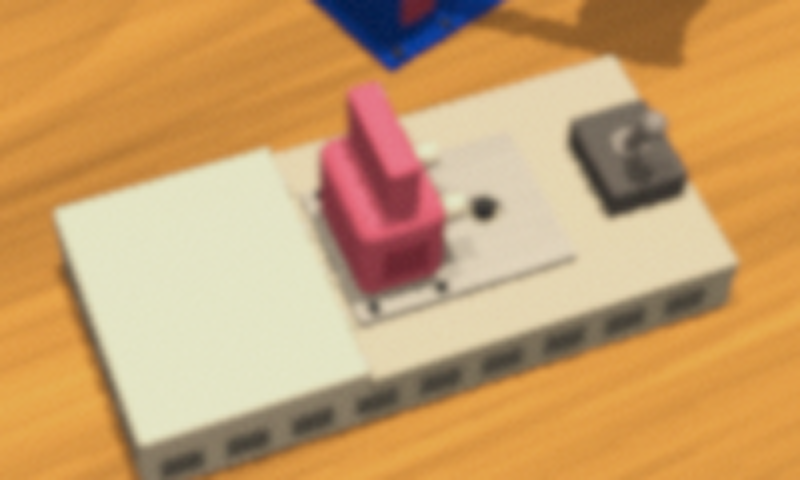

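View pics/c7.png

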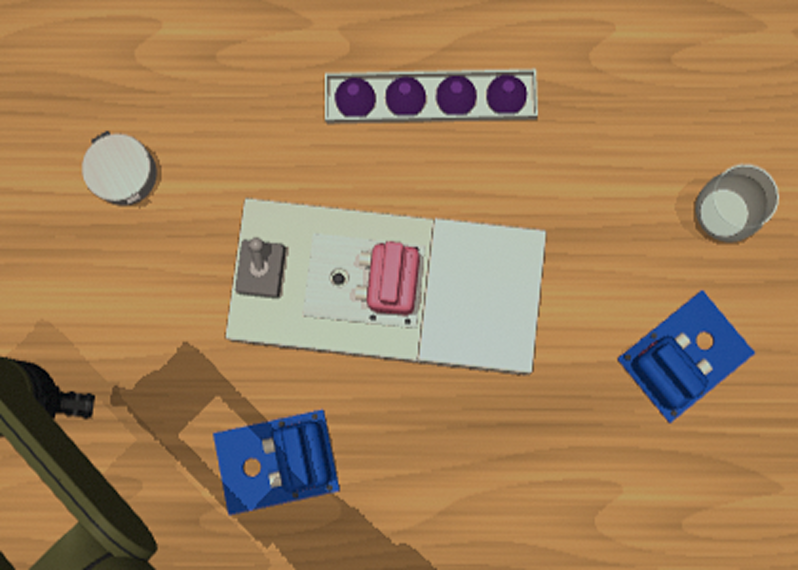

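The pump stands flat with the pin in its hole, at top crop (338,278). The switch ball at (257,244) now leans to the far side, so it is on, and the cup, tin and weights have not moved.

```bash
python3 -c "
from bench import robot
print(robot.finish_job())"
```

```text
the job is handed in; nothing more can be done
None
```

The job is handed in at about 17 s: the pump sits flat and upright with its hole over the pin, the switch is on, and the cup, tin and weights look undisturbed in the final picture.

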